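# Slide the flame guard in front of the menorah

## Task

Before the lights are lit, slide the glass flame guard along its rail until it clicks into the notch in front of the menorah: push on the end of its frame with your fingertips, gently, and stop as soon as it drops in rather than forcing it on past the notch. Do not grip the guard or put fingers on the glass, and leave everything else on the ledge where it stands.

Things in the scene. Friction and masses are not known exactly. Their poses are not given: they have to be found in the camera images.
- rail: Aluminium channel fixed to the white ledge, 640 mm long with its grey end caps, 44 mm deep, 24 mm high. Origin: middle of its underside; y along the rail (to the robot's left), x away from the robot, z up. Two detent notches at y = +0.140 and -0.140, each marked by a brass dot on the near lip and lying in front of one of the two places behind the rail. Position and heading vary.
- guard: Sliding flame guard: glass pane in an aluminium frame, 260 mm long, 24 mm deep, top 150 mm above the ledge, about 1 kg. It only slides along the rail, 166 mm at most either side of the rail's middle; friction about 2 N and a little drag, and it stays where left. Origin: middle of its underside at ledge level, axes as the rail's. It starts within 50 mm of the rail's middle, in neither notch.
- guard_mid (a point): Middle of the guard's top edge, above the brass pointer and a sprung ball in its foot. In a notch its y in the rail's frame is +0.140 or -0.140. Over the last 4 mm the ball draws the guard in by itself and the push falls to nothing; then it would take 10 to 13 N to push it on out of the far side. Let go within about 3 mm of the notch's middle, it centres itself.
- guard_left_end (a point): Middle of the flat outer end face of the guard's left (+y) end post, 110 mm above the ledge: push here to move the guard right. The face is 20 mm wide across the rail, runs from 26 to 150 mm above the ledge and looks along the rail's +y.
- guard_right_end (a point): The same on the guard's right end post (-y end), looking along the rail's -y: push here to move the guard left. Behind each end face the post has near and far side legs (24 mm over both, 14 mm wide along the rail; 17 mm over the top edge): pressing both sides at once counts as gripping. The 6 mm pane fills the frame between the posts.
- menorah: Glass menorah, 246 mm long, 56 mm deep, eight clear cups in a row, rims 104 mm above its underside, a ninth in the middle 120 mm. It stands on the steel drip plate, its middle 95 to 120 mm behind the rail's middle line, before the left notch in some runs, the right one in others. Origin: middle of its underside, y along its row. Leave alone.
- drip_plate: Steel plate with a low rim, 110 x 266 x 9 mm, fixed to the ledge, under the menorah. Origin: middle of its underside.
- tray: Pine tray, 110 x 250 x 18 mm, fixed to the ledge, behind the rail before the other notch. Origin: middle of its underside.
- oil_bottle: Green glass oil bottle, 52 mm across, 150 mm tall, standing on the tray. Origin: middle of its foot. Leave alone.
- candle_box: Blue box of candles, 70 x 110 x 30 mm, on the tray. Origin: middle of its underside. Leave alone.
- bowl: Green ceramic bowl, 110 mm across, 50 mm high, on the near side of the rail. Origin: middle of its foot. Leave alone.
- dreidel_blue: Blue acrylic dreidel lying on its side on the near side of the rail, left; 65 mm long, 30 mm thick. Origin: under its body on the ledge. Leave alone.
- dreidel_red: Red acrylic dreidel lying on its side on the near side of the rail, right; same size. Leave alone.
- matchbox: Yellow matchbox, 36 x 54 x 15 mm, lying on the near side of the rail. Leave alone.

How it is judged:
By the outcome, as a careful person would: the job done as asked, in the order asked, and still so for the second after the job is handed in, with the robot touching nothing.
It also fails if it takes over 43 s, if anything falls off the work surface, if the arm or the gripper's body presses on something with over 40 N, if the wrist force passes 120 N, or if a joint passes its speed limit or range.

## Robot

A 7-joint arm with a two-finger parallel gripper is mounted at the origin on the work surface. World frame = base frame: x ahead of the robot, y to its left, z up, the work surface at z = 0. Lengths are in m, angles in rad, forces in N, time in s.
With the tool pointing down it reaches from about 0.4 to 0.875 m from the base axis. Payload 19.3 kg.
Tool frame: the origin (TCP) lies at the very end of the fingers, on their centre line; the grasp point (between the pads) lies 19 mm behind it; z points along the fingers, y is the direction in which the jaws open and shut (so a half turn about z gives the same grasp; the last joint's range is limited). The gripper opens to 85 mm and grips with 20 to 120 N. Pads are 22 mm wide; open, the fingers measure 114 mm over their backs; the gripper's body (76 mm by 85 mm) begins 54 mm behind the grasp point. The pads swing forward as they close: fully open they stand 13 mm farther back than shut.
Start: joints at [-1.257, 0.521, -0.036, 1.599, 0.021, 1.021, -0.113], TCP at [0.234, 0.58, 0.231] pointing down, gripper open.
Joint ranges: [-2.91, 2.91], [-0.3, 2.13], [-1.5, 1.42], [0.17, 2.43], [-1.26, 4.41], [0.16, 1.93], [-2.52, 2.52]. Speed limits (rad/s): [1.89, 1.89, 2.39, 2.39, 3.01, 3.01, 3.01].

## Interface

Orientations are given as [roll, pitch, yaw] about the fixed x, y, z axes, in that order (R = Rz(yaw) Ry(pitch) Rx(roll)).
In Python, from workcell import bot, grab_frame, calibration, workorder gives the robot as it stands.
- The arm moves only by the tool move_arm, never from a script. Its arguments are lists of equal length, an entry for each row: "jaw": the closure in counts, from 0 (fully open) to 255 (shut); "dp": the shift along the tool's x, y, z in units of 800 mm (1.0 is 800 mm), a list of three; "rotation": the turn, a rotation vector about the tool's x, y, z in units of pi rad (1.0 is pi rad), a list of three. In form: {"jaw": [jaw, ...], "dp": [[dx, dy, dz], ...], "rotation": [[rx, ry, rz], ...]}. A call has 1 to 10 rows; each row shifts and turns the commanded pose from where the row before left it, along the tool's axes as they then stand; what a row does not reach is not made up. A row lasts 1/8 s, in which the tool goes at most 62.5 mm and 10.7 degrees, less where a joint would pass 70% of its speed; a pose out of reach is approached as far as the arm can. A call with a number of a shift or a turn outside -1 to 1 is refused whole. A call with a gripper value outside its range is refused whole. The fingers move at their own pace and stop on an object; "squeeze" is the grip in N (left out, the last holds). Time passes only in rows, so rows that do not move let the fingers close. It gives the time, the measured TCP pose, the force and the opening at its end, in the units of the state.
- bot.observe(): the state, without advancing time (a new reading comes with each control period).
- grab_frame(name): name is "scene" or "top" or "wrist"; returns the picture (420x560x3 uint8, blue, green, red); there is no depth.
- calibration(name): a dict with "camera_matrix" (3x3 intrinsics, pixels), "T" (4x4, takes a point from camera to world coordinates). Camera axes: x right, y down, z forward; pixel columns grow to the right and rows downward; lengths in m; the calibration is good to about 2 mm. A picture is of the moment at which its call begins: read the wrist's pose just before it. calibration takes no time and is no camera call; for the wrist camera it gives the pose at the moment of the call.
- workorder.job_done(): hands the job in, once; it reports no verdict.
The state is a dict: "clock": time; "qpos": joint angles; "qd": joint speeds; "joint_efforts": joint torques, N m; "position": TCP position; "tool_rot": TCP orientation; "force": force on the tool from outside, world axes, zero at the start; "moment": the same for the moment, N m; "grip_width": finger opening in m.
Only numpy, scipy, OpenCV 4.12 (cv2) and the standard library are available. Lean on these libraries where they do the work, as an engineer would, in place of code of your own. Each camera call takes 0.05 s, during which the arm holds its last target. There are 200 camera calls.

## Working session

There is one attempt and no reset: what is moved stays moved. The work goes in short steps, Python scripts to look and compute and a tool call to move; the robot and the scene stay as the last step left them, time stands still between calls to the robot, and variables do not carry over. Pictures are saved under pics/ and viewed, about 8 in all and at most 12, crops included, and the job is handed in when it is done.

Besides the shell and the picture viewer there is one more tool, called after "Request:" in YAML: its name, and indented under it one key for each argument. move_arm: Moves the arm, as the interface text tells. Shifts and turns lie within -1 to 1; 1 stands for 800 mm of shift or pi rad of turn. Its arguments: {"type":"object","properties":{"jaw":{"type":"array","items":{"type":"number"}},"dp":{"type":"array","items":{"type":"array","items":{"type":"number","minimum":-1,"maximum":1}}},"rotation":{"type":"array","items":{"type":"array","items":{"type":"number","minimum":-1,"maximum":1}}},"squeeze":{"type":"number"}},"required":["jaw","dp","rotation"]}

```bash
mkdir -p pics
python3 - <<'E'
from workcell import *
import cv2,numpy as np
s=bot.observe();print({k:np.round(v,3).tolist() for k,v in s.items()})
for n in("scene","top"):
    cv2.imwrite(f"pics/{n}0.png",grab_frame(n));c=calibration(n);print(n,np.round(c["camera_matrix"],1).tolist(),np.round(c["T"],3).tolist())
E
```

```text
{'clock': 0.0, 'qpos': [-1.257, 0.522, -0.036, 1.6, 0.021, 1.021, -0.113], 'qd': [-0.003, -0.0, 0.0, -0.001, 0.001, -0.001, 0.002], 'joint_efforts': [-0.001, -92.706, 1.98, -36.996, 0.018, 0.008, 0.0], 'position': [0.234, 0.579, 0.231], 'tool_rot': [-3.14, 0.0, 2.758], 'force': [-0.042, 0.065, 0.146], 'moment': [0.005, 0.027, 0.015], 'grip_width': 0.085}
scene [[505.0, 0.0, 274.4], [0.0, 505.0, 212.4], [0.0, 0.0, 1.0]] [[-0.399, 0.722, -0.565, 1.075], [0.917, 0.321, -0.238, 0.274], [0.01, -0.613, -0.79, 0.884], [0.0, 0.0, 0.0, 1.0]]
top [[421.3, 0.0, 277.2], [0.0, 421.3, 204.2], [0.0, 0.0, 1.0]] [[0.029, -0.996, 0.079, 0.482], [-0.999, -0.031, -0.02, 0.032], [0.022, -0.079, -0.997, 0.871], [0.0, 0.0, 0.0, 1.0]]
```

View pics/scene0.png

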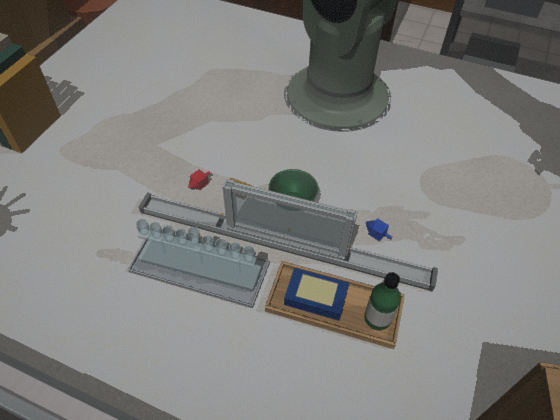

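View pics/top0.png

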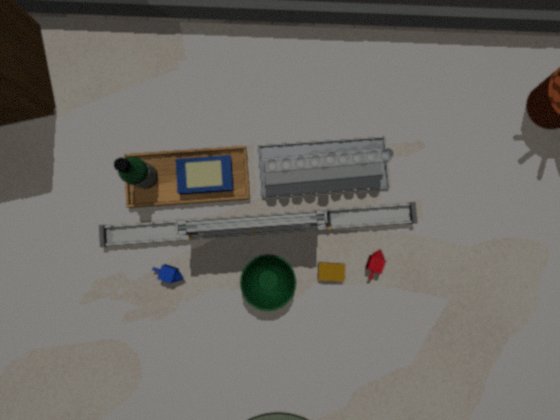

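The scene view shows the menorah on the robot's right (-y). In the top view the rail runs from about (103,236) to (413,213), and the guard from about (180,228) to (325,215). So I need to push the guard's left end to the right. I'll enlarge the top view to get exact pixels.

Run:
```python
import cv2,numpy as np
a=cv2.imread("pics/top0.png")
l=cv2.resize(a[195:255,90:220],None,fx=6,fy=4.9,interpolation=3)
r=cv2.resize(a[190:250,300:430],None,fx=6,fy=4.9,interpolation=3)
cv2.imwrite("pics/z.png",np.vstack([l,r]))
```

```text
(no output)
```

View pics/z.png

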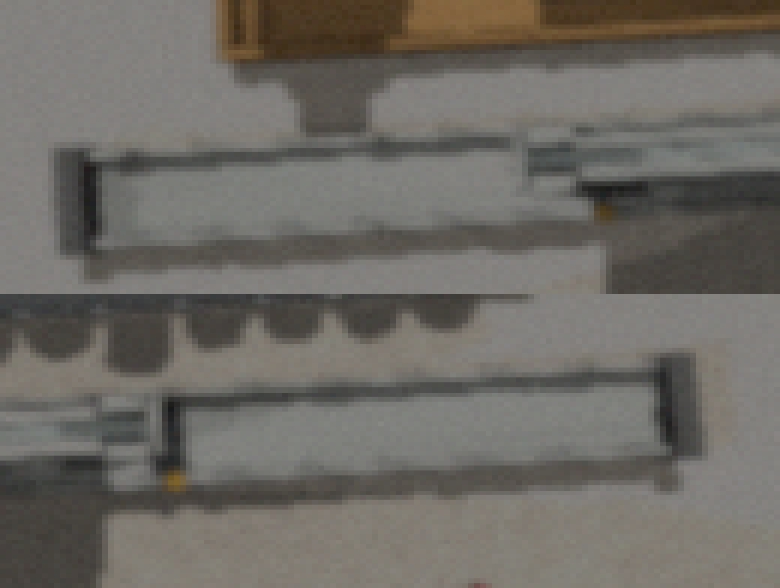

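```bash
cat > h.py <<'E'
from workcell import *
import numpy as np
def ray(n,u,v,z):
    c=calibration(n);d=c["T"][:3,:3]@np.linalg.inv(c["camera_matrix"])@[u,v,1];o=c["T"][:3,3]
    return o+d*(z-o[2])/d[2]
def proj(n,P):
    c=calibration(n);p=np.linalg.inv(c["T"])@np.append(P,1);q=c["camera_matrix"]@p[:3];return q[:2]/q[2]
E
python3 - <<'E'
from h import *
R=lambda u,v,z:ray("top",u,v,z)
cl,cr=R(99.5,235.8,.024),R(416.5,212.7,.024)
bl,br=R(190.7,238.3,.024),R(329.3,228,.024)
gl=R(177.7,227.7,.15)
m=(cl+cr)/2;u=(cl-cr);print("caps",cl,cr,np.linalg.norm(u),m,np.arctan2(-u[0],u[1]))
b=bl-br;print("dots",bl,br,np.linalg.norm(b),(bl+br)/2,np.arctan2(-b[0],b[1]))
u/=np.linalg.norm(u)
for x in(323,324,325,326,327):
  gr=R(x,216.7,.15);print("g",gl,gr,np.linalg.norm(gl-gr),((gl+gr)/2-m)@u)
print("gl_y",(gl-m)@u)
E
```

```text
caps [0.47532383 0.36601832 0.024     ] [ 0.54059646 -0.26823424  0.024     ] 0.6376024054271888 [0.50796015 0.04889204 0.024     ] 0.1025516533931464
dots [0.47561884 0.18542318 0.024     ] [ 0.50434963 -0.0914616   0.024     ] 0.2783714106624047 [0.48998423 0.04698079 0.024     ] 0.1033943829182352
g [0.49386463 0.18536369 0.15      ] [ 0.52006335 -0.06193466  0.15      ] 0.24868222320366792 0.012857080843053231
g [0.49386463 0.18536369 0.15      ] [ 0.52011531 -0.0636559   0.15      ] 0.2503993883685123 0.011998324774085821
g [0.49386463 0.18536369 0.15      ] [ 0.52016728 -0.06537732  0.15      ] 0.2521168001105292 0.011139478514181119
g [0.49386463 0.18536369 0.15      ] [ 0.52021926 -0.06709891  0.15      ] 0.25383445713437214 0.010280542049129822
g [0.49386463 0.18536369 0.15      ] [ 0.52027124 -0.06882069  0.15      ] 0.2555523581799696 0.009421515364719763
gl_y 0.13719763500704746
```

Request:
move_arm:
  jaw: [255,255,255,255,255,255,255,255,255,255]
  dp:
    - [-0.0461,-0.0288,0]
    - [-0.0461,-0.0288,0]
    - [-0.0461,-0.0288,0]
    - [-0.0461,-0.0288,0]
    - [-0.0461,-0.0288,0]
    - [-0.0461,-0.0288,0]
    - [-0.0461,-0.0288,0]
    - [-0.0461,-0.0288,0]
    - [-0.0461,-0.0288,0]
    - [-0.0461,-0.0288,0]
  rotation:
    - [0,0,0]
    - [0,0,0]
    - [0,0,0]
    - [0,0,0]
    - [0,0,0]
    - [0,0,0]
    - [0,0,0]
    - [0,0,0]
    - [0,0,0]
    - [0,0,0]
  squeeze: 20

```text
clock: 1.35
position: [0.4903, 0.2265, 0.2312]
tool_rot: [-3.141, -0.0, 2.758]
force: [0.3, 0.5, 0.0]
grip_width: 0.0001
```

Request:
move_arm:
  jaw: [255,255,255,255,255,255,255,255]
  dp:
    - [0,0,0]
    - [0,0,0]
    - [0,0,0]
    - [0,0,0]
    - [0,0,0]
    - [0,0,0]
    - [0,0,0]
    - [0,0,0]
  rotation:
    - [0,0,0.0493]
    - [0,0,0.0493]
    - [0,0,0.0493]
    - [0,0,0.0493]
    - [0,0,0.0493]
    - [0,0,0.0493]
    - [0,0,0.0493]
    - [0,0,0]

```text
clock: 2.35
position: [0.4895, 0.2279, 0.2311]
tool_rot: [-3.141, 0.0, 1.675]
force: [-0.1, -0.3, -0.9]
grip_width: -0.0002
```

Request:
move_arm:
  jaw: [255,255,255,255,255,255]
  dp:
    - [0,0,0.0315]
    - [0,0,0.0315]
    - [0,0,0.0315]
    - [0,0,0.0315]
    - [0,0,0.0315]
    - [0,0,0]
  rotation:
    - [0,0,0]
    - [0,0,0]
    - [0,0,0]
    - [0,0,0]
    - [0,0,0]
    - [0,0,0]

```text
clock: 3.1
position: [0.4889, 0.2272, 0.104]
tool_rot: [-3.139, 0.001, 1.677]
force: [0.2, -0.5, 0.6]
grip_width: 0.0001
```

Run:
```python
from h import *
import cv2
print(bot.observe()["position"],bot.observe()["force"])
s=grab_frame("scene");w=grab_frame("wrist")
cv2.imwrite("pics/b.png",np.hstack([cv2.resize(s[150:300,280:450],(400,353),interpolation=3),cv2.resize(w,(400,300))[:,:] if 0 else cv2.resize(w,(400,353))]))
```

```text
[0.48886598 0.22723158 0.10401694] [ 0.21806873 -0.46354569  0.55005468]
```

View pics/b.png

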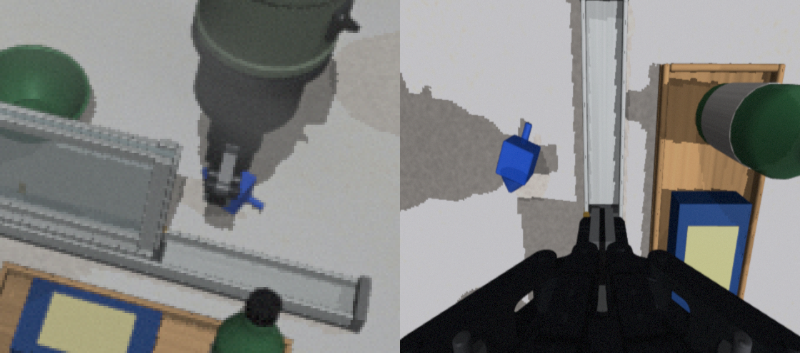

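The guard's end face lies just ahead of the closed fingers, and they're centred on the rail (about column 604 in the wrist half). Starting the approach.

Request:
move_arm:
  jaw: [255,255,255,255,255,255,255,255,255,255]
  dp:
    - [-0.007,0.0006,0]
    - [-0.007,0,0]
    - [-0.007,0,0]
    - [-0.007,0,0]
    - [-0.0025,0,0]
    - [-0.0025,0,0]
    - [-0.0025,0,0]
    - [-0.0025,0,0]
    - [-0.0025,0,0]
    - [-0.0025,0,0]
  rotation:
    - [0,0,0]
    - [0,0,0]
    - [0,0,0]
    - [0,0,0]
    - [0,0,0]
    - [0,0,0]
    - [0,0,0]
    - [0,0,0]
    - [0,0,0]
    - [0,0,0]

```text
clock: 4.45
position: [0.4938, 0.1935, 0.1053]
tool_rot: [3.141, -0.0, 1.674]
force: [-0.1, 4.4, 1.4]
grip_width: 0.0003
```

Request:
move_arm:
  jaw: [255,255,255,255]
  dp:
    - [-0.0025,0,0]
    - [-0.0025,0,0]
    - [-0.0025,0,0]
    - [-0.0025,0,0]
  rotation:
    - [0,0,0]
    - [0,0,0]
    - [0,0,0]
    - [0,0,0]

```text
clock: 4.95
position: [0.4946, 0.1855, 0.1053]
tool_rot: [3.142, 0.0, 1.674]
force: [0.5, 3.1, 0.7]
grip_width: -0.0004
```

Request:
move_arm:
  jaw: [255,255,255,255,255,255,255,255,255,255]
  dp:
    - [-0.006,0,0]
    - [-0.006,0,0]
    - [-0.006,0,0]
    - [-0.006,0,0]
    - [-0.006,0,0]
    - [-0.006,0,0]
    - [-0.006,0,0]
    - [-0.006,0,0]
    - [-0.006,0,0]
    - [-0.006,0,0]
  rotation:
    - [0,0,0]
    - [0,0,0]
    - [0,0,0]
    - [0,0,0]
    - [0,0,0]
    - [0,0,0]
    - [0,0,0]
    - [0,0,0]
    - [0,0,0]
    - [0,0,0]

```text
clock: 6.2
position: [0.4995, 0.138, 0.1053]
tool_rot: [3.142, -0.0, 1.674]
force: [0.9, 6.0, 1.7]
grip_width: 0.0001
```

Request:
move_arm:
  jaw: [255,255,255,255,255,255,255,255,255,255]
  dp:
    - [-0.006,0,0]
    - [-0.006,0,0]
    - [-0.006,0,0]
    - [-0.006,0,0]
    - [-0.006,0,0]
    - [-0.006,0,0]
    - [-0.006,0,0]
    - [-0.006,0,0]
    - [-0.006,0,0]
    - [-0.003,0,0]
  rotation:
    - [0,0,0]
    - [0,0,0]
    - [0,0,0]
    - [0,0,0]
    - [0,0,0]
    - [0,0,0]
    - [0,0,0]
    - [0,0,0]
    - [0,0,0]
    - [0,0,0]

```text
clock: 7.45
position: [0.5041, 0.0922, 0.1053]
tool_rot: [-3.141, 0.0, 1.673]
force: [0.5, 4.5, 0.7]
grip_width: -0.0002
```

Run:
```python
from h import *
import cv2
m=np.array([.508,.0485]);u=np.array([-.1027,.9947])
s=bot.observe();p=np.array(s["position"]);print(p,s["force"],"yr",(p[:2]-m)@u)
f=grab_frame("top");cv2.imwrite("pics/top1.png",f)
cv2.imwrite("pics/c.png",cv2.resize(f[190:250,230:430],None,fx=4,fy=6,interpolation=3))
```

```text
[0.50408808 0.09221481 0.10527015] [0.51822796 4.46793487 0.72075707] yr 0.043884876268631925
```

View pics/c.png

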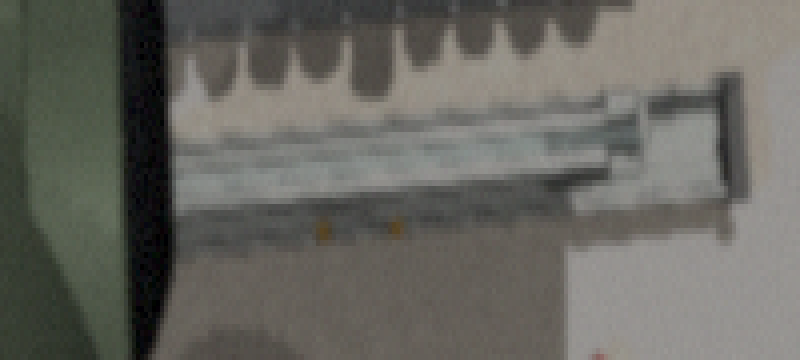

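The brass pointer is at about (323,230) in this crop and the right notch dot at (396,228). That leaves roughly 37 mm to go. I'll push 28 mm, then continue in millimetre steps.

Request:
move_arm:
  jaw: [255,255,255,255,255,255,255,255,255,255]
  dp:
    - [-0.0035,0,0]
    - [-0.0035,0,0]
    - [-0.0035,0,0]
    - [-0.0035,0,0]
    - [-0.0035,0,0]
    - [-0.0035,0,0]
    - [-0.0035,0,0]
    - [-0.0035,0,0]
    - [-0.0035,0,0]
    - [-0.0015,0,0]
  rotation:
    - [0,0,0]
    - [0,0,0]
    - [0,0,0]
    - [0,0,0]
    - [0,0,0]
    - [0,0,0]
    - [0,0,0]
    - [0,0,0]
    - [0,0,0]
    - [0,0,0]

```text
clock: 8.75
position: [0.5067, 0.0659, 0.1052]
tool_rot: [-3.141, 0.0, 1.673]
force: [-0.9, 2.9, 0.2]
grip_width: -0.0002
```

Run:
```python
from h import *
import cv2
m=np.array([.508,.0485]);u=np.array([-.1027,.9947])
s=bot.observe();p=np.array(s["position"]);print(p,s["force"],"yr",(p[:2]-m)@u)
f=grab_frame("top");cv2.imwrite("pics/top2.png",f)
cv2.imwrite("pics/d.png",cv2.resize(f[205:250,290:390],None,fx=8,fy=8,interpolation=3))
```

```text
[0.50673931 0.06586764 0.10521799] [-0.87485316  2.86252989  0.24981453] yr 0.017405068735921226
```

View pics/d.png

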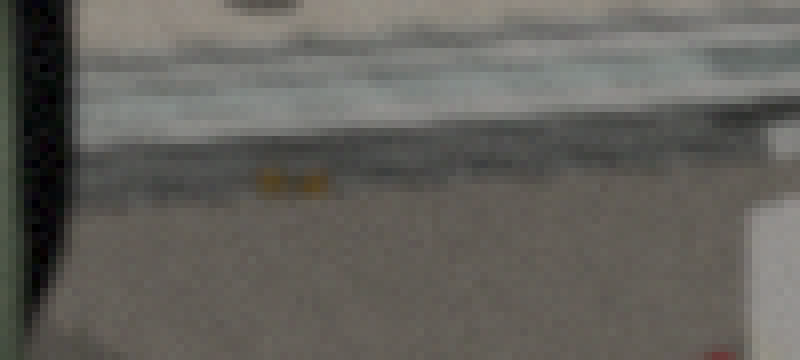

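The pointer (270,182) is 45 px from the dot (315,182) in the 8x crop, so about 11 mm remains. Continuing slowly.

Request:
move_arm:
  jaw: [255,255,255,255]
  dp:
    - [-0.0013,0,0]
    - [-0.0013,0,0]
    - [-0.0013,0,0]
    - [-0.0013,0,0]
  rotation:
    - [0,0,0]
    - [0,0,0]
    - [0,0,0]
    - [0,0,0]

```text
clock: 9.3
position: [0.5072, 0.0621, 0.1053]
tool_rot: [-3.141, 0.0, 1.674]
force: [-0.9, 2.7, 0.6]
grip_width: -0.0001
```

Request:
move_arm:
  jaw: [255,255]
  dp:
    - [-0.0013,0,0]
    - [0,0,0]
  rotation:
    - [0,0,0]
    - [0,0,0]

```text
clock: 9.55
position: [0.5076, 0.0607, 0.1054]
tool_rot: [3.141, 0.0, 1.673]
force: [0.5, 0.3, 0.4]
grip_width: 0.0001
```

```bash
cat > b.py <<'E'
from h import *
import cv2,sys
def brass(f):
    c=f[215:240,300:350].astype(float);w=np.clip(c[...,2]-c[...,0]-25,0,None);return np.round(w.sum(0)).astype(int)
if __name__=="__main__":
    print("prev",brass(cv2.imread("pics/top2.png"))[18:36])
    s=bot.observe();print(s["position"],s["force"])
    f=np.mean([grab_frame("top") for _ in range(3)],0);cv2.imwrite(sys.argv[1],f);print("now",brass(f)[18:36])
E
python3 b.py pics/top3.png
```

```text
prev [ 0  0  0  0  3 39 33  6  0  2 31 49 18  0  0  0  0  0]
[0.50763146 0.06067126 0.1053676 ] [0.54451758 0.25024006 0.39540271]
now [ 0  0  0  0  0  0  0 10 56 68 51 45 11  0  0  0  0  0][ WARN:0@1.684] global loadsave.cpp:1063 imwrite_ Unsupported depth image for selected encoder is fallbacked to CV_8U.
```

Request:
move_arm:
  jaw: [255]
  dp:
    - [-0.0013,0,0]
  rotation:
    - [0,0,0]

```text
clock: 9.82
position: [0.5076, 0.06, 0.1053]
tool_rot: [3.141, 0.0, 1.674]
force: [-0.1, -0.1, -0.4]
grip_width: 0.0001
```

Request:
move_arm:
  jaw: [255]
  dp:
    - [-0.001,0,0]
  rotation:
    - [0,0,0]

```text
clock: 9.95
position: [0.5077, 0.0592, 0.1053]
tool_rot: [3.142, 0.0, 1.674]
force: [-0.0, 0.2, 0.1]
grip_width: -0.0002
```

```bash
python3 b.py pics/top4.png 2>/dev/null
```

```text
prev [ 0  0  0  0  3 39 33  6  0  2 31 49 18  0  0  0  0  0]
[0.50765034 0.05919208 0.10531291] [-0.02131527  0.22877514  0.11669323]
now [ 0  0  0  0  0  0  0  0 19 65 78 55 12  0  0  0  0  0]
```

Run:
```python
from b import *
f=np.mean([grab_frame("top") for _ in range(4)],0).astype(np.uint8);cv2.imwrite("pics/top5.png",f);print(brass(f)[18:36])
g=[cv2.resize(cv2.imread(f"pics/top{i}.png")[216:236,310:350],(560,190),interpolation=3) for i in(2,3,5)]
cv2.imwrite("pics/e.png",np.vstack(g))
```

```text
[ 0  0  0  0  0  0  0  0  0  0 47 67 31  0  0  0  0  0]
```

View pics/e.png

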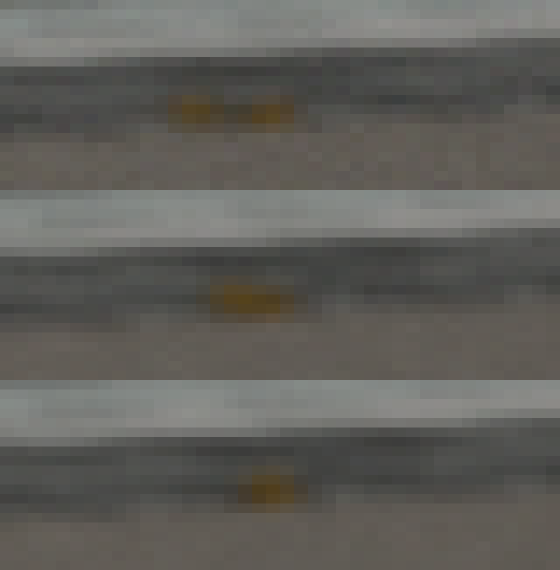

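The pointer now coincides with the dot in a single blob at (272,490) in the bottom panel. The push force fell to zero while the guard went ahead on its own, so it has dropped into the notch. I'll back off.

Request:
move_arm:
  jaw: [255,255,255,255,255,255,255,255,255,255]
  dp:
    - [0.01,0,0]
    - [0.02,0,0]
    - [0.03,0,0]
    - [0.03,0,0]
    - [0,0,-0.05]
    - [0,0,-0.05]
    - [0,0,-0.05]
    - [0.05,0,0]
    - [0.05,0,0]
    - [0.05,0,0]
  rotation:
    - [0,0,0]
    - [0,0,0]
    - [0,0,0]
    - [0,0,0]
    - [0,0,0]
    - [0,0,0]
    - [0,0,0]
    - [0,0,0]
    - [0,0,0]
    - [0,0,0]

```text
clock: 11.55
position: [0.487, 0.2528, 0.2254]
tool_rot: [3.141, -0.0, 1.675]
force: [-0.3, 0.2, 0.4]
grip_width: -0.0003
```

Request:
move_arm:
  jaw: [255,255,255,255,255]
  dp:
    - [0.05,0,0]
    - [0.05,0,0]
    - [0.05,0,0]
    - [0,0,0]
    - [0,0,0]
  rotation:
    - [0,0,0]
    - [0,0,0]
    - [0,0,0]
    - [0,0,0]
    - [0,0,0]

```text
clock: 12.18
position: [0.4751, 0.3698, 0.2251]
tool_rot: [-3.141, 0.0, 1.674]
force: [-0.0, -0.9, 0.0]
grip_width: -0.0001
```

Run:
```python
from b import *
f=grab_frame("top");cv2.imwrite("pics/top6.png",f);print(brass(f)[18:36],bot.observe()["clock"],bot.observe()["force"])
cv2.imwrite("pics/g.png",np.vstack([f[120:320,90:440],cv2.imread("pics/top0.png")[120:320,90:440]]))
```

```text
[ 0  0  0  0  0  0  0  0  0  0 32 56 24  0  0  0  0  0] 12.225 [-0.0954245  -0.42102588  0.85155152]
```

View pics/g.png

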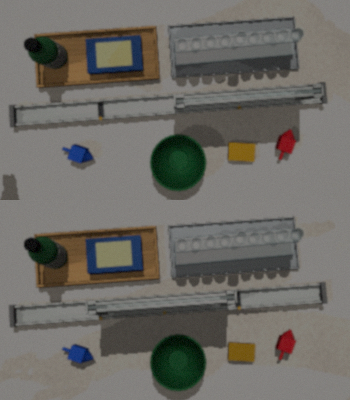

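The guard now spans about x 177–305 in front of the menorah (upper panel). The bowl, dreidels, matchbox, tray items and menorah match the starting picture (lower panel). The arm is clear, so I'll hand it in.

```bash
python3 -c "
from workcell import *
print(workorder.job_done())"
```

```text
the job is handed in; nothing more can be done
None
```

The guard is in the right-hand notch, in front of the menorah, and the job was handed in at about 12.2 s of the 43 s allowed. I pushed it about 150 mm along the rail with the closed fingertips on its left end face.

- **Push:** the pushing force read 3–6 N. It dropped to about zero as the guard ran ahead of the fingers into the notch, and I stopped there and backed off.
- **Position:** in the top view the brass pointer sits on the notch's dot as a single blob, and it stayed there after the fingers were withdrawn.
- **Other objects:** side by side with the first top picture, nothing else on the ledge shows any movement.

One reading was unclear: during the last few millimetres the force fell to zero while the pointer still looked about 5 mm short. The next pictures showed the guard still closing on the notch and then lined up with the dot. No check failed.

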